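# Close the label printer and hold the rewinder's tension arm for threading

## Task

The label printer on the counter has its new roll in: lower its lid until it is fully closed, without slamming it. Then push the rewinder's sprung tension arm back, away from the printer, past its ratchet click and keep holding it there so that I can thread the labels; finish while you are still holding it, because it springs back when let go. Leave the other things on the counter where they are.

Things in the scene. Friction and masses are not known exactly. Their poses are not given: they have to be found in the camera images.
- printer: desktop label printer, grey, fixed, 180 wide (its x) x 230 deep (its y) x 160 mm high when closed; origin at the centre of its underside; its front, where labels come out, faces its -y, z up. The lower half is 95 mm high and open on top with a white label roll in it. The lid is a hollow clamshell, 180 wide, 230 long and 65 mm high
- printer_lid (a joint): angle of the printer's lid in rad: 0 fully closed, grows as the front of the lid rises, 1.5 wide open; starts open between 0.8 and 1.3. Stiff friction hinge: the lid stays at any angle where it is left; moving it takes 1 to 6 N at its front
- lid_hinge (a point): middle of the lid's hinge line, which runs along the printer's x axis, 95 mm above the counter and 105 mm behind the printer's origin (its +y). The point turns with the lid: when closed its axes are those of the printer
- lid_push (a point): point on the lid's flat outer top, mid-width, 185 mm from the hinge towards the lid's front and 65 mm above the hinge (both measured with the lid closed; that is 35 mm behind the lid's front edge). Its z axis points out of the lid's top. Pressing here shuts the lid
- rewinder: label rewinder beside the printer, fixed: steel base plate (x from -100 to 145, y from -95 to 95 mm), grey housing 170 wide (y), 100 deep (x from 45 to 145) and 195 mm high. Origin on the counter under the middle of the plate's width. Its -x side carries the spindle and the tension arm; its +y side faces the printer
- tension_angle (a joint): angle of the sprung tension arm, rad: 0 at rest, sloping up towards the printer 0.44 above level; grows as it is pushed back, away from the printer, the roller rising on its arc; stop at 0.82. The spring takes 4 to 10 N at the roller. Its rounded ratchet tooth lifts the pawl until 0.39, which then drops: past the click from 0.65. It does not lock: let go, the arm springs back
- tension_pivot (a point): pivot of the tension arm, 50 mm to the +y side of the rewinder's origin and 60 mm above the counter, at x = 0 of the rewinder; the pivot axis runs along the rewinder's x axis
- tension_roller (a point): middle of the roller at the end of the tension arm: an aluminium roller 22 mm in diameter and 112 mm long that spins freely, its axis along the rewinder's x axis, 130 mm from the pivot axis; its middle is at x = -40 mm of the rewinder, so it is free from x = -96 to 16 mm. The roller is pushed from its printer side
- tension_arm: the steel tension arm with its roller; origin at the pivot, it turns with the joint tension_angle. Anywhere from past the click up to the stop is a good place to hold it: there it stands 62 to 72 degrees above level
- spare_roll: spare white label roll standing on end, 100 mm in diameter, 102 mm high; origin at the centre of its underside; leave alone
- coin_tube: white coin tube with a clear cap, 41 mm in diameter, 82 mm high, standing; origin at the centre of its underside; leave alone
- coin_scale: flat black pocket scale with a steel pan, 78 x 130 x 20 mm; origin at the centre of its underside; leave alone
- flip_box: low cardboard box, 152 x 57 x 52 mm; origin at the centre of its underside; leave alone
- spindle (a point): middle of the rewinder's spindle, axis along the rewinder's x: an empty core 38 mm in diameter with a flange of 140 mm behind it; at x = -49, y = -35, z = 115 mm of the rewinder; the spindle reaches x = -112 mm
- pawl (a joint): angle of the small sprung pawl that rides on the tension arm's hub, rad: 0 down, 0.16 on top of the ratchet tooth (tension arm at 0.39), back to 0 after the click (tension arm at 0.65 to 0.68). Not to be handled

How it is judged:
On the way, in this order (a step that is already met when the one before it is completed fails the run):
1. the printer's lid is lowered fully closed (value of joint printer_lid below 0.04 rad), for 0.2 s.
2. the tension arm is pushed back past its ratchet click (value of joint tension_angle above 0.65 rad and value of joint printer_lid below 0.04 rad), for 0.3 s.
At the end, for the whole second after the job is handed in: The lid is closed (within 0.04 rad) and the robot itself is holding the tension arm still past its click (joint above 0.65 rad, robot pressing on the arm or its roller with more than 2.5 N); the four bystanders are within 30 mm of where they stood (all of step 2 and velocity of joint tension_angle between -0.15 and 0.15 rad/s and contact force between any of the fingers, the arm and tension_arm above 2.5 N and distance of each of spare_roll, coin_tube, coin_scale, flip_box from where it was at the start of the episode below 0.03 m); the arm keeps its last pose, push and grip.
It fails at once if the lid is slammed (swung down faster than 2.5 rad/s) (velocity of joint printer_lid below -2.5 rad/s).
It fails at once if a bystander is pushed away (30 mm) or knocked over (distance of any of spare_roll, coin_tube, coin_scale, flip_box from where it was at the start of the episode above 0.03 m or angle between any of coin_tube, spare_roll's own z axis and vertical above 0.5 rad).
It also fails if it takes over 48 s, if anything falls off the work surface, if the arm or the gripper's body presses on something with over 40 N, if the wrist force passes 120 N, or if a joint passes its speed limit or range.

## Robot

A 7-joint arm with a two-finger parallel gripper is mounted at the origin on the work surface. World frame = base frame: x ahead of the robot, y to its left, z up, the work surface at z = 0. Lengths are in m, angles in rad, forces in N, time in s.
With the tool pointing down it reaches from about 0.4 to 0.9 m from the base axis. Payload 5.6 kg.
Tool frame: the origin (TCP) lies at the very end of the fingers, on their centre line; the grasp point (between the pads) lies 19 mm behind it (manip.tcp_to_grasp is the distance from the TCP to the grasp point, in m); z points along the fingers, y is the line along which they close (so a half turn about z gives the same grasp; the last joint's range is limited). The gripper opens to 92 mm and grips with 3 to 60 N. Pads are 20 mm wide; open, the fingers measure 128 mm over their backs; the gripper's body (75 mm by 189 mm) begins 69 mm behind the grasp point.
Start: joints at [-1.351, 0.468, -0.012, 1.603, 0.006, 1.071, -0.056], TCP at [0.169, 0.628, 0.215] pointing down, gripper open.
Joint ranges: [-2.53, 2.53], [-0.31, 2.02], [-1.57, 1.55], [0.28, 2.44], [-1.29, 4.43], [0.15, 1.84], [-2.92, 2.92]. Speed limits (rad/s): [2.57, 2.57, 3.14, 3.14, 3.14, 3.14, 3.14].

## Interface

Orientations are given as [roll, pitch, yaw] about the fixed x, y, z axes, in that order (R = Rz(yaw) Ry(pitch) Rx(roll)).
In Python, from plant import manip gives the robot as it stands.
- The arm moves only by the shell command python3 -m inch 'ROWS' [FORCE]. ROWS is JSON, a list of rows, each a list of 7 numbers: the closure in counts, from 0 (fully open) to 255 (shut), then the shift along the tool's x, y, z in m, then the turn, a rotation vector about the tool's x, y, z in degrees. A call has 1 to 10 rows; each row is the pose to reach, as a shift and turn from the pose commanded when the call began, along the tool's axes at that moment; what a row does not reach only later rows make up. A row lasts 1/8 s, in which the tool goes at most 62.5 mm and 10.7 degrees, less where a joint would pass 70% of its speed; a pose out of reach is approached as far as the arm can. A call with a gripper value outside its range is refused whole. The fingers move at their own pace and stop on an object; FORCE is the grip in N (left out, the last holds). Time passes only in rows, so rows that repeat a pose let the fingers close. It gives the time, the measured TCP pose, the force, the opening and the grip force at its end, in the units of the state.
- manip.read_state(): the state, without advancing time (a new reading comes with each control period).
- manip.snapshot(name): name is "scene" or "top" or "wrist"; returns a dict with "image" (384x512x3 uint8, blue, green, red), "vertical_fov" (degrees; the focal length in pixels is half the picture's height over the tangent of half this angle, whatever the lens; pixels are square), "cx", "cy" (the principal point, pixels), "k1" (the pictures are not rectified: a ray, as slopes to the right and down, at radius r is drawn at 1 + k1 r^2 times it, then the intrinsics apply), "origin" and "attitude" of the camera in the world; the wrist camera has in their place "hand_eye" (4x4, takes a point from camera to tool coordinates, whose origin is the TCP and whose axes are the flange's). Camera axes: x right, y down, z forward; pixel columns grow to the right and rows downward; lengths in m; the calibration is good to about 2 mm. A picture is of the moment at which its call begins: read the wrist's pose just before it. There is no depth.
- manip.job_done(): hands the job in; it is judged then, once.
Trained networks look in a picture, given as the dict that the camera call returned (one of the last four; its "shot" number tells which), for a name from the list of things; names that differ only in an ending like _2 or _b are one class to them, and where a whole thing is asked for, a point or a joint stands for the part that bears it (a point fixed in the world has none). Each returns a list of dicts, best first, with "score" (0 to 1); they miss things now and then, are a little off and sometimes report something else, mostly with a low value. They report only what shows in the picture. A call takes as long as a camera call.
- manip.masks_of(thing, picture): "pixels" (384x512 bool, what is visible of it) and "box" ([left, top, right, bottom] in pixels, round what is visible of it).
- manip.tip_of(thing, picture): "xy" ([column, row] in pixels: a listed point, or the origin of a listed thing).
The state is a dict: "clock": time; "joint_pos": joint angles; "qd": joint speeds; "joint_efforts": joint torques, N m; "eef_pos": TCP position; "eef_rot": TCP orientation; "ft_force": force on the tool from outside, world axes, zero at the start; "wrist_torque": the same for the moment, N m; "opening": finger opening in m; "grasp_force": force on a finger pad.
Only numpy, scipy, OpenCV 4.12 (cv2) and the standard library are available. Lean on these libraries where they do the work, as an engineer would, in place of code of your own. Each camera call takes 0.05 s, during which the arm holds its last target. There are 200 camera calls.

## Working session

There is one attempt and no reset: what is moved stays moved. The work goes in short steps, Python scripts to look and compute and a shell command to move; the robot and the scene stay as the last step left them, time stands still between calls to the robot, and variables do not carry over. Pictures are saved under pics/ and viewed, at most 10 in all, crops included, and the job is handed in when it is done.

```bash
ls; mkdir -p pics; cat > h.py <<'E'
import numpy as np, cv2
from scipy.spatial.transform import Rotation as Ro
from plant import manip
def att(a):
    a=np.array(a,float)
    return a if a.shape==(3,3) else Ro.from_euler('xyz',a).as_matrix()
def cam(p):
    f=192/np.tan(np.radians(p["vertical_fov"])/2)
    return f,np.array([[f,0,p["cx"]],[0,f,p["cy"]],[0,0,1]]),np.array([p["k1"],0,0,0,0.])
def ray(p,xy):
    f,K,D=cam(p)
    s=cv2.undistortPoints(np.array([[xy]],float),K,D)[0,0]
    return np.array(p["origin"]),att(p["attitude"])@np.array([s[0],s[1],1])
def proj(p,X):
    f,K,D=cam(p);R=att(p["attitude"])
    q=(np.atleast_2d(X)-np.array(p["origin"]))@R
    return cv2.projectPoints(q,np.zeros(3),np.zeros(3),K,D)[0][:,0]
def atz(p,xy,z):
    o,d=ray(p,xy); return o+d*(z-o[2])/d[2]
E
python3 - <<'E'
from h import *
import pickle
ps={n:manip.snapshot(n) for n in("scene","top")}
for n,p in ps.items():
    cv2.imwrite(f"pics/{n}1.png",p["image"]); print(n,{k:v for k,v in p.items() if k!="image"})
    for t in["printer","lid_hinge","lid_push","rewinder","tension_pivot","tension_roller","spindle","spare_roll","coin_tube","coin_scale","flip_box"]:
        r=manip.tip_of(t,p)[:1]; print(t,[(np.round(q["xy"]),round(q["score"],2)) for q in r])
pickle.dump(ps,open("ps.pkl","wb"))
print(manip.read_state())
E
```

```text
pics
scene {'vertical_fov': 57.765114012248674, 'cx': 252.22067520119472, 'cy': 190.3312391914464, 'k1': 0.03212448926550354, 'origin': array([ 0.46739031, -0.56027629,  0.97333288]), 'attitude': array([-2.53855996,  0.01087232, -0.21629989]), 'shot': 1}
printer [(array([230., 158.]), 0.63)]
lid_hinge [(array([222., 122.]), 0.72)]
lid_push [(array([222.,  80.]), 0.79)]
rewinder [(array([279., 252.]), 0.6)]
tension_pivot [(array([278., 228.]), 0.58)]
tension_roller [(array([250., 191.]), 0.69)]
spindle [(array([266., 250.]), 0.96)]
spare_roll [(array([294., 311.]), 0.64)]
coin_tube [(array([237., 295.]), 0.67)]
coin_scale [(array([293., 191.]), 0.68)]
flip_box [(array([294., 194.]), 0.87)]
top {'vertical_fov': 45.253345772815294, 'cx': 253.80126880182502, 'cy': 187.18037669402688, 'k1': -0.14342307890986472, 'origin': array([ 0.44838809, -0.00641257,  1.22354519]), 'attitude': array([-3.0348947 , -0.01527635, -1.54217726]), 'shot': 2}
printer [(array([154., 194.]), 0.68)]
lid_hinge []
lid_push [(array([ 88., 182.]), 0.8)]
rewinder [(array([302., 171.]), 0.89)]
tension_pivot [(array([1
[... 290 characters left out ...]
 array([-1.35099461,  0.46751998, -0.0115811 ,  1.60269108,  0.00597954,
        1.07139842, -0.05630815]), 'qd': array([-5.20267154e-04, -7.31646005e-05,  8.44407115e-05, -8.74309916e-04,
        1.14095292e-03, -2.06596169e-03, -1.51071301e-03]), 'joint_efforts': array([-5.28483599e-05, -5.20428622e+01, -1.22311770e-02, -2.44052017e+01,
       -5.66692615e-02,  1.15285176e-02,  2.66374025e-05]), 'eef_pos': array([0.16891185, 0.62768047, 0.21458308]), 'eef_rot': array([3.14157340e+00, 2.90651785e-05, 2.87868471e+00]), 'ft_force': array([-0.2866321 ,  0.61190204, -0.55400268]), 'wrist_torque': array([-0.02585876,  0.00206851,  0.01958638]), 'grasp_force': 0.0, 'opening': 0.09211208786191584}
```

View pics/scene1.png

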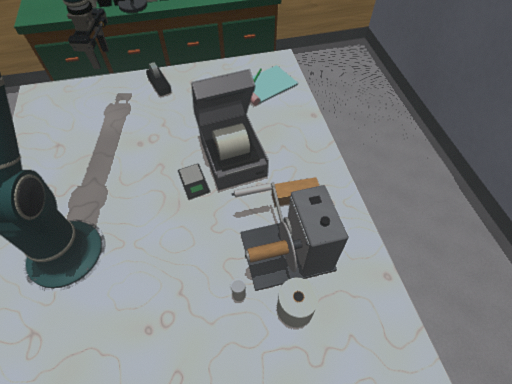

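View pics/top1.png

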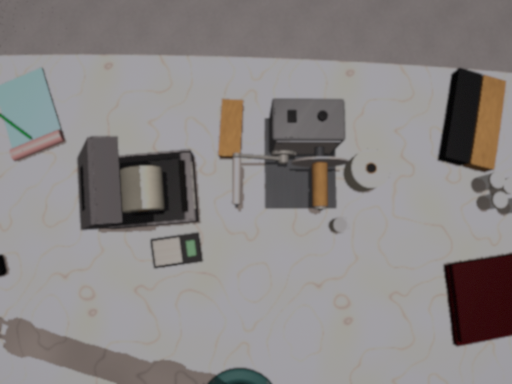

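The scene view shows the open lid at (222,95), the roller at (252,190), the spindle at (266,250) and the scale at (193,180). The top view shows the printer's front facing right (-y), the roller at (237,180), the plate's front edge from (265,207) to (336,207), the flip box at (231,128) and the coin tube at (338,225).

```bash
cat > fit.py <<'E'
from h import *
import pickle
from scipy.optimize import least_squares
ps=pickle.load(open("ps.pkl","rb")); S,T=ps["scene"],ps["top"]
def tri(a,b):
    (o1,d1),(o2,d2)=ray(S,a),ray(T,b)
    d1/=np.linalg.norm(d1);d2/=np.linalg.norm(d2)
    A=np.c_[d1,-d2];t=np.linalg.lstsq(A,o2-o1,rcond=None)[0]
    p,q=o1+t[0]*d1,o2+t[1]*d2; return (p+q)/2,np.linalg.norm(p-q)
print("roller",tri((250,191),(238,179)));print("spindle",tri((266,250),(318,185)));print("push",tri((222,80),(88,182)))
def P(v,X): c,s=np.cos(v[2]),np.sin(v[2]); return np.array([v[0]+c*X[0]-s*X[1],v[1]+s*X[0]+c*X[1],X[2]])
L=lambda q,y,z:[0,.105-y*np.cos(q)+(-z)*np.sin(q)*-1,.095+y*np.sin(q)+z*np.cos(q)]
r=.13;c44,s44=np.cos(.44),np.sin(.44)
rw=[(S,(250,191),(-.04,.05+r*c44,.06+r*s44)),(T,(238,179),(-.04,.05+r*c44,.06+r*s44)),(S,(266,250),(-.049,-.035,.115)),(T,(318,185),(-.049,-.035,.115)),
 (T,(265,207),(-.1,.095,.004)),(T,(336,207),(-.1,-.095,.004)),(T,(271,99),(.145,.085,.195)),(T,(345,99),(.145,-.085,.195)),(T,(343,142),(.045,-.085,.195))]
f=lambda v:np.concatenate([proj(p,P(v,X))[0]-np.array(xy) for p,xy,X in rw])
R=least_squares(f,[.55,-.1,0],loss="soft_l1");print("rew",R.x,np.round(f(R.x)))
def pr(v):
    q=v[3];out=[]
    for p,xy,X in [(S,(222,80),L(q,.185,.065)),(T,(88,182),L(q,.185,.065)),(T,(192,152),(.09,-.115,.095)),(T,(198,221),(-.09,-.115,.095)),(S,(222,122),(0,.105,.095)),
      (S,(266,158),(.09,-.115,.095)),(S,(215,172),(-.09,-.115,.095))]: out.append(proj(p,P(v,X))[0]-np.array(xy))
    return np.concatenate(out)
Q=least_squares(pr,[.5,.3,0,1.],loss="soft_l1");print("printer",Q.x,np.round(pr(Q.x)))
for q in(Q.x[3],.8,.5,.2,0): print("lid_push at",round(q,2),P(Q.x,L(q,.185,.065)))
for n,xy,z in[("flip",(231,128),.052),("tube",(339,225),.082),("spare",(367,171),.102),("scale",(177,250),.02)]: print(n,atz(T,xy,z))
for a in(0,.4,.74): print("roller",a,P(R.x,(-.04,.05+r*np.cos(.44+a),.06+r*np.sin(.44+a))))
E
python3 fit.py
```

```text
roller (array([0.58233769, 0.01895695, 0.11424342]), np.float64(0.008144531667616271))
spindle (array([ 0.57905208, -0.17663867,  0.11099017]), np.float64(0.0018962483951625686))
push (array([0.55493307, 0.32817571, 0.28259884]), np.float64(0.009913757995603558))
rew [ 0.62588271 -0.14325893  0.03023249] [ 1. -2. -2.  2. -0.  1.  2. -0. -0.  2. -0.  2.  1. -1. -1. -1.  3. -2.]
printer [0.55867469 0.2413228  0.11072409 1.12416334] [-3. -1.  0. -0. -0. -3. -1.  0.  0. -0.  1.  2. -1.  3.]
lid_push at 1.12 [0.54942417 0.32452679 0.28992824]
lid_push at 0.8 [0.55616226 0.26392097 0.27299681]
lid_push at 0.5 [0.56156865 0.21529306 0.24073659]
lid_push at 0.2 [0.56568014 0.17831222 0.19545815]
lid_push at 0 [0.56751453 0.16181269 0.16      ]
flip [0.72717484 0.04295428 0.052     ]
tube [ 0.48277216 -0.23535225  0.082     ]
spare [ 0.61799875 -0.30072467  0.102     ]
scale [0.4074854  0.17387741 0.02      ]
roller 0 [0.58083426 0.02307307 0.11537213]
roller 0.4 [ 0.58176672 -0.00776038  0.15680361]
roller 0.74 [ 0.58289271 -0.0449933   0.18019878]
```

```bash
python3 -m inch '[[255,-0.05,-0.01,-0.08,0,0,10],[255,-0.11,-0.03,-0.125,0,0,20],[255,-0.17,-0.045,-0.125,0,0,30],[255,-0.23,-0.06,-0.125,0,0,40],[255,-0.29,-0.08,-0.125,0,0,50],[255,-0.35,-0.095,-0.125,0,0,60],[255,-0.40,-0.11,-0.125,0,0,68],[255,-0.432,-0.12,-0.125,0,0,71],[255,-0.432,-0.12,-0.125,0,0,71],[255,-0.432,-0.12,-0.125,0,0,71]]' 40
```

```text
clock: 2.45
eef_pos: [0.5544, 0.4, 0.3393]
eef_rot: [-3.141, -0.0, 1.64]
ft_force: [0.1, -0.4, -0.0]
opening: 0.0006
grasp_force: 0.0
```

```bash
python3 - <<'E'
from h import *
s=manip.read_state(); print(s["eef_pos"],s["eef_rot"],s["ft_force"],s["clock"])
p=manip.snapshot("scene"); cv2.imwrite("pics/s2.png",cv2.resize(p["image"][40:220,130:370],None,fx=3,fy=3))
E
```

```text
[0.55437178 0.40001061 0.33929049] [-3.14068819e+00 -4.36373683e-04  1.64000935e+00] [ 0.10326645 -0.40390269 -0.00213542] 2.45
```

View pics/s2.png

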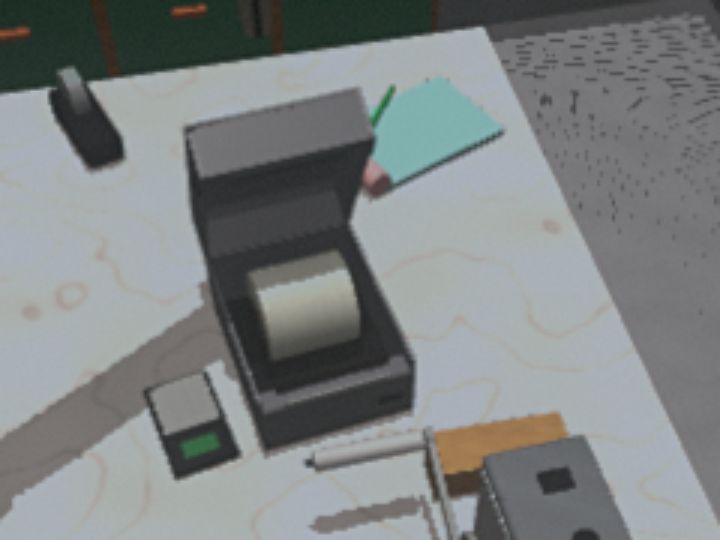

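The gripper sits behind the lid at about (260,15) in the crop, the lid is still open and nothing has been touched. Next I swing the lid down along its arc.

```bash
python3 -m inch '[[255,-0.048,-0.005,0.039,0,0,0],[255,-0.065,-0.010,0.049,0,0,0],[255,-0.08,-0.010,0.053,0,0,0],[255,-0.097,-0.009,0.056,0,0,0],[255,-0.112,-0.008,0.06,0,0,0],[255,-0.126,-0.007,0.066,0,0,0],[255,-0.138,-0.006,0.073,0,0,0],[255,-0.151,-0.006,0.081,0,0,0],[255,-0.163,-0.005,0.089,0,0,0],[255,-0.175,-0.005,0.098,0,0,0]]'
```

```text
clock: 3.75
eef_pos: [0.5622, 0.2239, 0.2409]
eef_rot: [3.141, -0.0, 1.64]
ft_force: [0.4, 1.3, 1.4]
opening: 0.0003
grasp_force: 0.7
```

```bash
python3 - <<'E'
from h import *
p=manip.snapshot("scene"); cv2.imwrite("pics/s3.png",cv2.resize(p["image"][40:220,130:370],None,fx=3,fy=3))
E
```

```text
(no output)
```

View pics/s3.png

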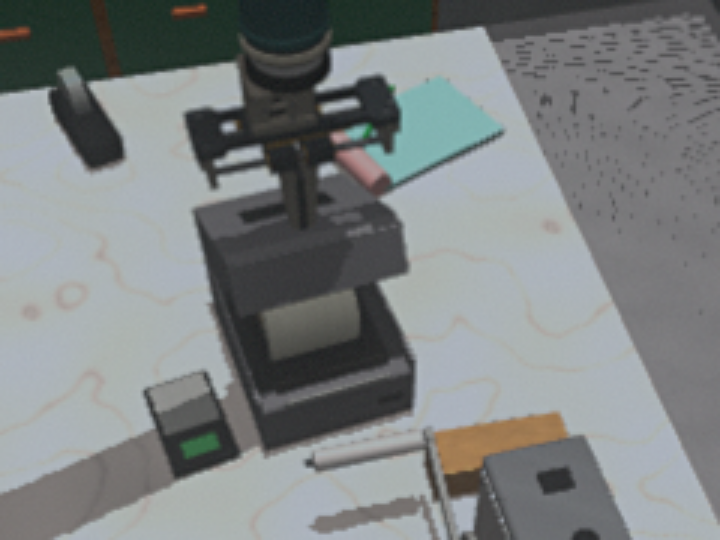

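The fingertip at (300,215) in the crop is on the lid, which has come down about halfway. I keep following the arc until it is shut.

```bash
python3 -m inch '[[255,-0.01,0,0.011,0,0,0],[255,-0.019,0,0.022,0,0,0],[255,-0.028,0.001,0.034,0,0,0],[255,-0.037,0.001,0.046,0,0,0],[255,-0.042,0.001,0.055,0,0,0],[255,-0.045,0.001,0.063,0,0,0],[255,-0.049,0.001,0.072,0,0,0],[255,-0.053,0.001,0.079,0,0,0],[255,-0.053,0.001,0.083,0,0,0],[255,-0.053,0.001,0.083,0,0,0]]'
```

```text
clock: 5.05
eef_pos: [0.5664, 0.1713, 0.1603]
eef_rot: [-3.141, -0.0, 1.639]
ft_force: [-6.0, -2.2, 14.4]
opening: 0.0006
grasp_force: 7.1
```

```bash
python3 -m inch '[[255,0,0,0.002,0,0,0],[255,0,0,0.002,0,0,0],[255,0,0,0.002,0,0,0]]'; python3 - <<'E'
from h import *
p=manip.snapshot("scene"); cv2.imwrite("pics/s4.png",cv2.resize(p["image"][40:220,130:370],None,fx=3,fy=3))
E
```

```text
clock: 5.42
eef_pos: [0.5664, 0.1713, 0.1602]
eef_rot: [-3.141, -0.001, 1.639]
ft_force: [-10.0, -4.0, 25.7]
opening: 0.0007
grasp_force: 13.1
```

View pics/s4.png

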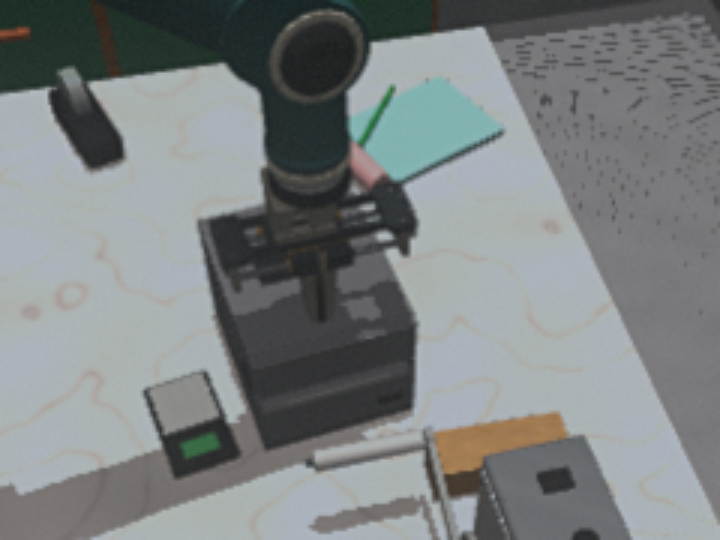

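The lid is closed: its front edge meets the base at (330,380) in the crop, and the tip sits at z = 0.160 on a hard stop. Next I lift off and go down between the printer and the roller.

```bash
python3 -m inch '[[255,0,0,-0.04,0,0,0],[255,0,0.001,-0.075,0,0,0],[255,-0.05,0.003,-0.08,0,0,0],[255,-0.100,0.005,-0.08,0,0,0],[255,-0.101,0.005,-0.06,0,0,0],[255,-0.101,0.005,-0.01,0,0,0],[255,-0.101,0.005,0.03,0,0,0],[255,-0.101,0.005,0.06,0,0,0],[255,-0.101,0.005,0.06,0,0,0]]'; python3 - <<'E'
from h import *
p=manip.snapshot("scene"); cv2.imwrite("pics/s5.png",cv2.resize(p["image"][90:290,170:370],None,fx=3,fy=3))
for n in("tension_roller",):print(manip.tip_of(n,p))
E
```

```text
clock: 6.6
eef_pos: [0.5765, 0.0712, 0.0943]
eef_rot: [-3.136, 0.001, 1.64]
ft_force: [0.4, -0.3, -0.6]
opening: 0.0004
grasp_force: 0.0
[{'xy': [247.4, 188.2], 'score': 0.92}]
```

View pics/s5.png

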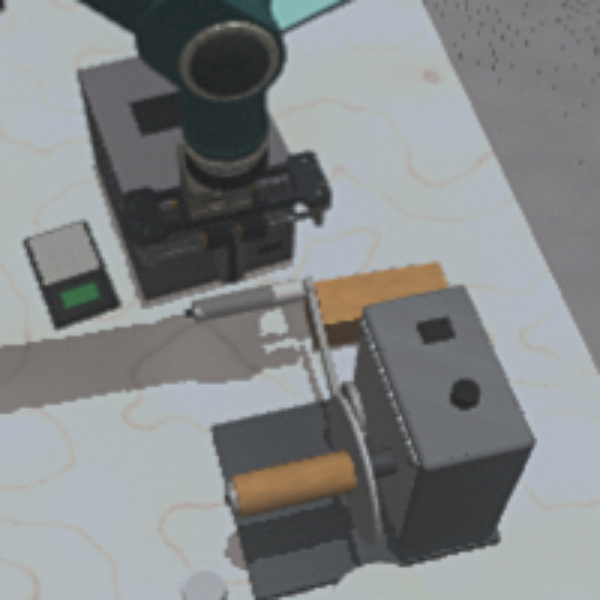

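The closed fingers are now between the printer and the roller, in line with the roller's middle at (235,300) in the crop, and clear of the flip box.

```bash
python3 -m inch '[[255,-0.015,0,0,0,0,0],[255,-0.025,0,0,0,0,0],[255,-0.032,0,0,0,0,0],[255,-0.038,0,-0.005,0,0,0],[255,-0.044,0,-0.01,0,0,0],[255,-0.05,0,-0.015,0,0,0],[255,-0.056,0,-0.02,0,0,0],[255,-0.062,0,-0.025,0,0,0],[255,-0.068,0,-0.03,0,0,0],[255,-0.074,0,-0.035,0,0,0]]'
```

```text
clock: 7.95
eef_pos: [0.5824, 0.0003, 0.1318]
eef_rot: [-3.139, -0.004, 1.641]
ft_force: [-3.1, 6.6, 0.4]
opening: 0.0005
grasp_force: 3.4
```

```bash
python3 -m inch '[[255,-0.006,0,-0.003,0,0,0],[255,-0.012,0,-0.006,0,0,0],[255,-0.018,0,-0.009,0,0,0],[255,-0.021,0,-0.01,0,0,0],[255,-0.021,0,-0.01,0,0,0],[255,-0.021,0,-0.01,0,0,0]]'; python3 - <<'E'
from h import *
R=[0.62588271,-0.14325893,0.03023249]
p=manip.snapshot("scene"); cv2.imwrite("pics/s6.png",cv2.resize(p["image"][90:290,170:370],None,fx=3,fy=3))
c,s=np.cos(R[2]),np.sin(R[2])
def rol(a,x=-.04): y=.05+.13*np.cos(.44+a); return [R[0]+c*x-s*y,R[1]+s*x+c*y,.06+.13*np.sin(.44+a)]
for a in(.5,.6,.65,.7,.75,.82):print(a,np.round(rol(a),3),proj(p,rol(a)),proj(p,rol(a,-.096)))
print(manip.tip_of("tension_roller",p))
E
```

```text
clock: 8.7
eef_pos: [0.583, -0.0204, 0.1413]
eef_rot: [-3.138, -0.005, 1.641]
ft_force: [-3.4, 7.2, -0.1]
opening: 0.0002
grasp_force: 3.8
0.5 [ 0.582 -0.018  0.165] [[253.77768238 190.98418641]] [[234.36102249 195.13599602]]
0.6 [ 0.582 -0.029  0.172] [[254.72182535 192.65184654]] [[235.07257283 196.86767997]]
0.65 [ 0.583 -0.034  0.175] [[255.22602366 193.65886981]] [[235.46272117 197.90774131]]
0.7 [ 0.583 -0.04   0.178] [[255.75017892 194.78025998]] [[235.87481098 199.0627567 ]]
0.75 [ 0.583 -0.046  0.181] [[256.29305647 196.01463508]] [[236.30797868 200.33126398]]
0.82 [ 0.583 -0.055  0.184] [[257.08195585 197.92895571]] [[236.94795337 202.29405621]]
[{'xy': [254.4, 191.5], 'score': 0.57}]
```

View pics/s6.png

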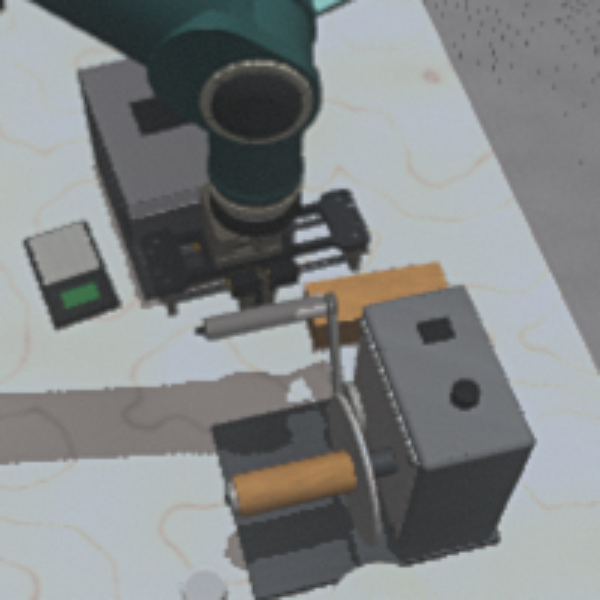

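The roller is pushed back at (265,318) in the crop, against the fingers. The image does not settle the angle well enough, so I go on gently until the force shows the stop.

```bash
python3 -m inch '[[255,-0.003,0,-0.001,0,0,0],[255,-0.006,0,-0.002,0,0,0],[255,-0.008,0,-0.002,0,0,0],[255,-0.008,0,-0.002,0,0,0]]'; python3 -m inch '[[255,-0.002,0,0,0,0,0],[255,-0.004,0,0,0,0,0],[255,-0.004,0,0,0,0,0]]'
```

```text
clock: 9.3
eef_pos: [0.5833, -0.0284, 0.1432]
eef_rot: [-3.137, -0.005, 1.64]
ft_force: [-4.5, 6.9, -1.2]
opening: 0.0001
grasp_force: 3.9
clock: 9.68
eef_pos: [0.5834, -0.0324, 0.1431]
eef_rot: [-3.137, -0.005, 1.64]
ft_force: [-5.4, 7.8, -0.1]
opening: 0.0005
grasp_force: 3.9
```

```bash
python3 -m inch '[[255,-0.002,0,0,0,0,0],[255,-0.004,0,0,0,0,0],[255,-0.004,0,0,0,0,0]]'; python3 -m inch '[[255,-0.001,0,0,0,0,0],[255,-0.002,0,0,0,0,0],[255,-0.002,0,0,0,0,0]]'; python3 - <<'E'
from h import *
p=manip.snapshot("scene"); cv2.imwrite("pics/s7.png",cv2.resize(p["image"][90:290,170:370],None,fx=3,fy=3))
E
```

```text
clock: 10.05
eef_pos: [0.5833, -0.0332, 0.1429]
eef_rot: [-3.136, -0.009, 1.642]
ft_force: [-6.6, 12.8, 1.3]
opening: 0.0005
grasp_force: 6.8
clock: 10.42
eef_pos: [0.5833, -0.0332, 0.1428]
eef_rot: [-3.135, -0.011, 1.644]
ft_force: [-6.8, 16.5, 0.6]
opening: 0.0004
grasp_force: 8.7
```

View pics/s7.png

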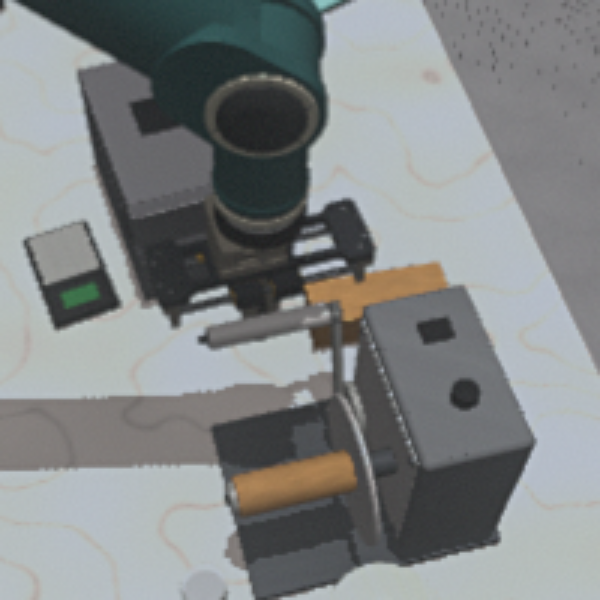

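The arm is on its hard stop: force jumped at TCP y = -0.033, where the model puts the roller at 0.82 rad. The lid is still shut and the bystanders are in place. I hold here and hand in.

```bash
python3 -m inch '[[255,0,0,0,0,0,0],[255,0,0,0,0,0,0],[255,0,0,0,0,0,0],[255,0,0,0,0,0,0]]'; python3 -c "
from plant import manip
print(manip.job_done())"
```

```text
clock: 10.98
eef_pos: [0.5833, -0.0333, 0.1428]
eef_rot: [-3.135, -0.011, 1.644]
ft_force: [-7.3, 17.3, 0.3]
opening: 0.0005
grasp_force: 8.6
the job is handed in; nothing more can be done
None
```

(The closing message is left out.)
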